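# Take the clip-on cover off the bench dust filter

### The job

Two dust-filter boxes stand on the guitar maker's bench. Squeeze together the two snap tabs on the cover of the oblong box, lift that cover off its box and set it down flat, right way up, in the shallow white tray, without dropping it. Leave the cover of the square box where it is.

Things in the scene. Friction and masses are not known exactly. Their poses are not given: they have to be found in the camera images.
- long_grip (a point): OBLONG box's cover: grey plate 140 x 84 x 8 mm, two black tabs upright in its middle, 0.2 kg. Point: midway between the tabs, 23 mm above the plate, 111 mm above the bench while on the box; x along the long side, y tab to tab, z up. Feet under its short ends (63 mm along y, at x +-62 mm) reach 20 mm down into the box; off the box it stands on them, the point 51 mm above what it stands on. Sideways play 2.5 mm.
- long_tab_a (a joint): Tab at the oblong cover's +y side: blade 28 mm wide along x, 5 mm thick, top 36 mm above the plate. Outer faces of the two tabs are 60 mm apart sprung out, 36 mm squeezed in. Value 0 sprung out (latched), 0.012 m fully in, at its stop; spring 3 N at 0, 7 N fully in. A hook under each tab catches 4 mm under the box's rim: both must be in over 4 mm (7 mm is always enough) to lift the cover straight off.
- long_tab_b (a joint): The same tab at the oblong cover's -y side; 0 sprung out (latched), 0.012 m fully in.
- long: The oblong grey steel filter box, fixed to the bench: 160 x 100 mm, 80 mm high, with a pipe stub 37 mm long on its +x end and the cover clipped on top. Origin at the centre of its underside, x along its long side, z up.
- tray_in (a point): Shallow white plastic tray, empty, fixed to the bench, 240 x 190 mm outside, 20 mm high, walls 5 mm thick. Point: the centre of its inner floor, 5 mm above the bench; x along its long side, y along its short side, z up.
- square_grip (a point): The SQUARE box's cover (plate 84 x 84 mm, box 104 x 100 x 80 mm high), otherwise like the oblong one with the same tabs; to be left alone. Point: midway between its tabs, 23 mm above its plate, 111 mm above the bench; y tab to tab, z up.
Things that resemble listed ones, but are neither listed nor needed, are in the scene too. Leave any purple look-alike of the part that bears long_grip alone.

How it is judged:
By the outcome, as a careful person would: the job done as asked, in the order asked, and still so for the second after the job is handed in, with the robot touching nothing.
It also fails if it takes over 43 s, if anything falls off the work surface, if the arm or the gripper's body presses on something with over 40 N, if the wrist force passes 120 N, or if a joint passes its speed limit or range.

### The arm

A 6-joint arm with a two-finger parallel gripper is mounted at the origin on the work surface. World frame = base frame: x ahead of the robot, y to its left, z up, the work surface at z = 0. Lengths are in m, angles in rad, forces in N, time in s.
With the tool pointing down it reaches from about 0.35 to 0.725 m from the base axis. Payload 4.3 kg.
Tool frame: the origin (TCP) lies on the centre line of the jaws, within the pads' length; the fingertips stand 22 mm ahead of it and the grasp point (between the pads) lies 3 mm ahead of it (ctrl.finger_overhang is the distance from the TCP to the fingertips, in m); z points along the fingers, y is the line along which they close (so a half turn about z gives the same grasp; the last joint's range is limited). The gripper opens to 85 mm and grips with 20 to 120 N. Pads are 22 mm wide; open, the fingers measure 114 mm over their backs; the gripper's body (76 mm by 85 mm) begins 54 mm behind the grasp point. The pads swing forward as they close: fully open they stand 13 mm farther back than shut.
Start: joints at [1.109, 0.377, 0.081, 1.274, 0, 1.46], TCP at [0.198, 0.54, 0.253] pointing down, gripper open.
Joint ranges: [-2.72, 2.72], [-0.84, 1.66], [-1.02, 1.22], [-1.77, 2.12], [-1.37, 1.28], [-3.14, 3.14]. Speed limits (rad/s): [2.57, 2.57, 3.14, 3.14, 3.14, 3.14].

### API

Orientations are given as a rotation vector (axis times angle).
In Python, from cell import ctrl, eyes, spotter gives the robot as it stands. The module is installed in compiled form; this text tells all that it offers.
- The arm moves only by the shell command python3 -m pendant 'ROWS' [OPENING] [FORCE]. ROWS is JSON, a list of rows, each an object with "offset": the shift along the tool's x, y, z as a fraction of full scale, a list of three; "angular": the turn, a rotation vector about the tool's x, y, z as a fraction of full scale, a list of three. A call has 1 to 20 rows; each row is the pose to reach, as a shift and turn from the pose commanded when the call began, along the tool's axes at that moment, turning the shorter way round; what a row does not reach only later rows make up. Full scale, the value 1, is 0.3 m for a shift and 180 degrees for a turn. A row lasts 1/8 s, in which the tool goes at most 62.5 mm and 10.7 degrees, less where a joint would pass 70% of its speed; a pose out of reach is approached as far as the arm can. A call with a number of a shift or a turn outside -1 to 1 is refused whole. A call with a gripper value outside its range is refused whole. OPENING is the gripper's target within -1 to 1 (shut at 1, half-way at 0, fully open at -1), set as the call begins (- or left out, the last holds). The fingers move at their own pace and stop on an object; FORCE is the grip in N (left out, the last holds). Time passes only in rows, so rows that repeat a pose let the fingers close. It gives the time, the measured TCP pose, the force, the opening and the grip force at its end, in the units of the state.
- ctrl.get_state(): the state, without advancing time (a new reading comes with each control period).
- eyes.read_camera(name): name is "scene" or "top" or "wrist"; returns a dict with "color" (400x640x3 uint8, red, green, blue), "z_map" (400x640 float32, m along the optical axis (not along the pixel's ray), 0 where there is no reading), "mtx" (3x3 intrinsics, pixels), "k1" (the pictures are not rectified: a ray, as slopes to the right and down, at radius r is drawn at 1 + k1 r^2 times it, then the intrinsics apply), "T" (4x4, takes a point from camera to world coordinates). Camera axes: x right, y up, looking along -z (the intrinsics and any distortion apply to the point x, -y, -z); pixel columns grow to the right and rows downward; lengths in m; the calibration is good to about 2 mm. A picture is of the moment at which its call begins.
- ctrl.hand_in(): hands the job in; it is judged then, once.
Trained networks look in the newest picture that a camera, given by its name, has taken for a name from the list of things; names that differ only in an ending like _2 or _b are one class to them, and where a whole thing is asked for, a point or a joint stands for the part that bears it (a point fixed in the world has none). Each returns a list of dicts, best first, with "conf" (0 to 1); they miss things now and then, are a little off and sometimes report something else, mostly with a low value. They report only what shows in the picture. A call takes as long as a camera call. They do not tell look-alikes from the thing itself.
- spotter.search_frame(camera, name): "bbox" ([left, top, right, bottom] as shares, 0 to 1, of the picture: columns of its width, rows of its height, round what is visible of it).
The state is a dict: "time": time; "qpos": joint angles; "dq": joint speeds; "joint_torque": joint torques, N m; "position": TCP position; "tool_rot": TCP orientation; "force": force on the tool from outside, world axes, zero at the start; "ft_torque": the same for the moment, N m; "width": opening from 0.0 (shut) to 1.0 (fully open); "grip_force": force on a finger pad.
Only numpy, scipy, OpenCV 4.12 (cv2) and the standard library are available. Lean on these libraries where they do the work, as an engineer would, in place of code of your own. Each camera call takes 0.05 s, during which the arm holds its last target. There are 200 camera calls.

## Working session

There is one attempt and no reset: what is moved stays moved. The work goes in short steps, Python scripts to look and compute and a shell command to move; the robot and the scene stay as the last step left them, time stands still between calls to the robot, and variables do not carry over. Pictures are saved under pics/ and viewed, at most 10 in all, crops included, and the job is handed in when it is done.

```bash
mkdir -p pics; cat > h.py <<'E'
import numpy as np,cv2
from cell import ctrl,eyes,spotter
def save(c,n): cv2.imwrite('pics/'+n,c[...,::-1])
def cloud(d):
    K=d['mtx'];h,w=d['z_map'].shape
    u,v=np.meshgrid(np.arange(w),np.arange(h))
    p=cv2.undistortPoints(np.stack([u,v],-1).reshape(-1,1,2).astype(float),K,np.array([d['k1'],0,0,0.])).reshape(h,w,2)
    z=d['z_map'];P=np.stack([p[...,0]*z,-p[...,1]*z,-z,np.ones_like(z)],-1)
    W=(P@d['T'].T)[...,:3];W[z==0]=np.nan
    return W
E
python3 - <<'E'
from h import *
d=eyes.read_camera('top');s=eyes.read_camera('scene')
save(d['color'],'top1.png');save(s['color'],'scene1.png')
for n in ['long_grip','long','long_tab_a','square_grip','tray_in']:
    for c in ['top','scene']:
        try: print(n,c,[(round(r['conf'],2),(np.array(r['bbox'])*[640,400,640,400]).round().tolist()) for r in spotter.search_frame(c,n)])
        except Exception as e: print(n,c,e)
print(ctrl.get_state(),ctrl.finger_overhang)
E
```

```text
long_grip top [(0.67, [437.0, 269.0, 481.0, 334.0]), (0.59, [273.0, 112.0, 334.0, 184.0])]
long_grip scene [(0.82, [402.0, 224.0, 473.0, 280.0]), (0.66, [265.0, 214.0, 324.0, 278.0]), (0.6, [280.0, 106.0, 332.0, 141.0])]
long top [(0.76, [269.0, 103.0, 342.0, 196.0])]
long scene [(0.62, [257.0, 212.0, 331.0, 312.0])]
long_tab_a top [(0.6, [446.0, 294.0, 454.0, 310.0]), (0.55, [205.0, 246.0, 220.0, 252.0])]
long_tab_a scene [(0.65, [308.0, 233.0, 314.0, 253.0]), (0.63, [296.0, 104.0, 307.0, 119.0]), (0.56, [281.0, 228.0, 287.0, 246.0]), (0.53, [427.0, 250.0, 446.0, 273.0]), (0.45, [308.0, 115.0, 318.0, 133.0])]
square_grip top [(0.88, [184.0, 149.0, 235.0, 202.0])]
square_grip scene [(0.79, [360.0, 275.0, 413.0, 326.0])]
tray_in top [(0.59, [401.0, 117.0, 488.0, 232.0])]
tray_in scene [(0.77, [174.0, 140.0, 291.0, 224.0])]
{'time': 0.6, 'qpos': array([1.10869095e+00, 3.77281808e-01, 8.10314780e-02, 1.27437973e+00,
       3.35860028e-08, 1.46049938e+00]), 'dq': array([-1.25472351e-03, -1.04690133e-03, -6.11047979e-05, -1.52902389e-03,
        4.04516914e-04, -7.29178258e-04]), 'joint_torque': array([-5.83332876e-04, -4.63235629e+01,  2.70009327e+01,  7.82935567e-04,
       -1.28064457e-04, -1.68693614e-06]), 'position': array([0.19816125, 0.53983651, 0.25335198]), 'tool_rot': array([5.49765692e-01, 3.09306762e+00, 2.50552550e-04]), 'force': array([ 0.8743059 , -1.15684243,  0.03805795]), 'ft_torque': array([ 0.0153529 , -0.00026259,  0.01342184]), 'grip_force': 0.0, 'width': 0.9975826318581316} 0.022
```

View pics/top1.png

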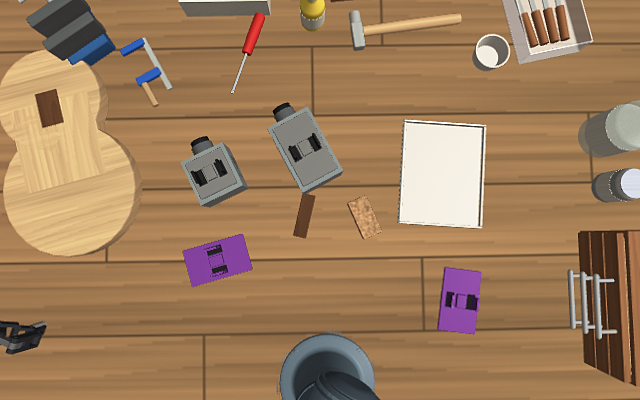

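View pics/scene1.png

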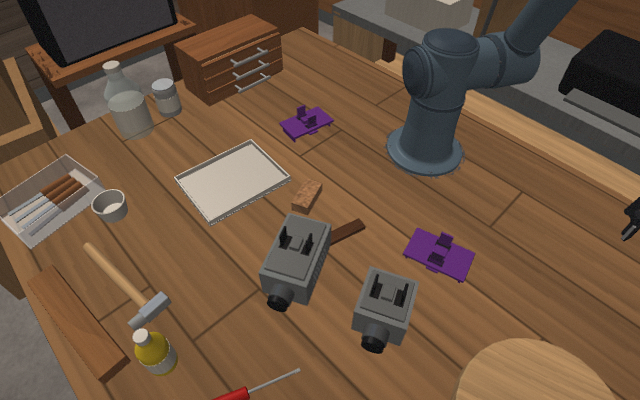

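Top view: the oblong grey cover is at (305,148). It could be confused with the square grey cover at (212,172) or the purple look-alikes at (217,260) and (460,300). The oblong one is grey, longer than wide, and has its stub at the upper left (283,110). The tray is at (443,174). In the scene view the oblong box is at (295,250) and the square one at (385,305).

```bash
cat > m.py <<'E'
from h import *
def rect(W,lo,hi,box,name):
    m=(W[...,2]>lo)&(W[...,2]<hi);b=np.zeros_like(m);b[box[1]:box[3],box[0]:box[2]]=1
    P=W[m&b];r=cv2.minAreaRect((P[:,:2]*1000).astype(np.float32))
    print(name,len(P),'mean',P.mean(0).round(4),'rect',np.round(r[0],1),np.round(r[1],1),round(r[2],1),'zmed',np.median(P[:,2]).round(4))
    return P
E
python3 - <<'E'
from m import *
d=eyes.read_camera('top');W=cloud(d);print(d['T'].round(3))
s=eyes.read_camera('scene');V=cloud(s)
for n,w,b,t in [('top',W,(260,95,350,200),(390,110,500,240)),('scene',V,(250,205,335,315),(165,135,300,230))]:
    rect(w,.07,.098,b,n+' plate');rect(w,.112,.14,b,n+' tabs');rect(w,.012,.03,t,n+' rim');rect(w,-.002,.011,t,n+' floor')
rect(W,.07,.098,(175,130,250,210),'sq');
c=cv2.resize(d['color'][90:210,255:355],None,fx=5,fy=5);save(c,'crop.png')
E
```

```text
[[-0.016  0.998 -0.064  0.346]
 [-1.    -0.016  0.005  0.016]
 [ 0.004  0.064  0.998  1.015]
 [ 0.     0.     0.     1.   ]]
top plate 3214 mean [0.5143 0.041  0.0859] rect [516.7  41.4] [160.9 100.3] 27.8 zmed 0.0873
top tabs 85 mean [0.5159 0.0403 0.1227] rect [516.1  41.3] [27.2 61.5] 28.0 zmed 0.1232
top rim 993 mean [ 0.4697 -0.275   0.0187] rect [ 467.3 -271. ] [189.6 241.3] 85.2 zmed 0.0191
top floor 12300 mean [ 0.4659 -0.2799  0.0032] rect [ 467.7 -283.2] [259.6 305.3] 88.6 zmed 0.0034
scene plate 3081 mean [0.5257 0.0509 0.0861] rect [515.5  40.8] [163.1 101.3] 27.7 zmed 0.0881
scene tabs 116 mean [0.5169 0.0423 0.1217] rect [515.8  41.8] [29.4 61. ] 28.5 zmed 0.1235
scene rim 1018 mean [ 0.4616 -0.2585  0.0189] rect [ 445.2 -261.2] [281.6 345.4] 57.4 zmed 0.0194
scene floor 11292 mean [ 0.4688 -0.281   0.0033] rect [ 473.1 -301.6] [351.2 403.9] 46.9 zmed 0.0027
sq 2050 mean [0.4648 0.2396 0.0853] rect [466.6 242.7] [105.2 101. ] 24.9 zmed 0.0868
```

View pics/crop.png

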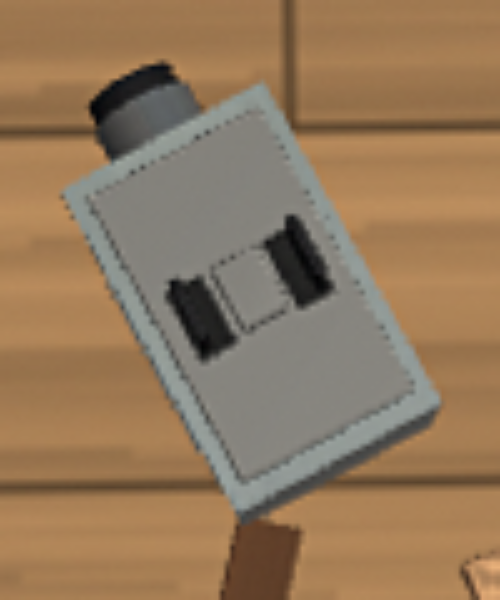

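The crop shows the grey oblong cover with its stub at the upper left. The two black tabs at crop (200,320) and (298,262) are sprung out, so the choice is right. Centre is (0.516, 0.0415), the long axis is at 28°, and the jaw line needs to be at 118°. I'll move in two halves.

```bash
python3 -m pendant '[{"offset":[-0.15,-0.12,0],"angular":[0,0,-0.03]},{"offset":[-0.3,-0.24,0],"angular":[0,0,-0.06]},{"offset":[-0.45,-0.36,0],"angular":[0,0,-0.09]},{"offset":[-0.6,-0.48,0],"angular":[0,0,-0.12]},{"offset":[-0.78,-0.6,0],"angular":[0,0,-0.134]},{"offset":[-0.78,-0.6,0],"angular":[0,0,-0.134]},{"offset":[-0.78,-0.6,0],"angular":[0,0,-0.134]}]' -1 40
cat > w.py <<'E'
import sys
from h import *
from scipy.spatial.transform import Rotation as R
# target x y z, tool-y angle deg -> offset & angular fractions
x,y,z,a=map(float,sys.argv[1:5]);s=ctrl.get_state();r=R.from_rotvec(s['tool_rot'])
a=np.radians(a);Y=np.array([np.cos(a),np.sin(a),0]);Z=np.array([0,0,-1.]);T=R.from_matrix(np.stack([np.cross(Y,Z),Y,Z],1))
print(s['position'].round(4),'off',(r.inv().apply(np.array([x,y,z])-s['position'])/.3).round(4),'ang',((r.inv()*T).as_rotvec()/np.pi).round(4),s['time'],s['width'],s['force'].round(1))
E
python3 w.py .516 .0415 .2 118
```

```text
time: 1.58
position: [0.3558, 0.2903, 0.2534]
tool_rot: [0.107, -3.14, -0.001]
force: [0.3, -0.4, 0.5]
width: 1.003
grip_force: 0.0
[0.3558 0.2903 0.2534] off [-0.4764 -0.8637  0.1774] ang [ 0.0002  0.     -0.1339] 1.575 1.0032488477187242 [ 0.3 -0.4  0.5]
```

```bash
python3 -m pendant '[{"offset":[-0.1,-0.17,0],"angular":[0,0,-0.03]},{"offset":[-0.2,-0.34,0],"angular":[0,0,-0.06]},{"offset":[-0.3,-0.51,0],"angular":[0,0,-0.09]},{"offset":[-0.4,-0.68,0.05],"angular":[0,0,-0.12]},{"offset":[-0.476,-0.864,0.1],"angular":[0,0,-0.134]},{"offset":[-0.476,-0.864,0.177],"angular":[0,0,-0.134]},{"offset":[-0.476,-0.864,0.177],"angular":[0,0,-0.134]},{"offset":[-0.476,-0.864,0.177],"angular":[0,0,-0.134]}]'
python3 w.py .516 .0415 .117 118; python3 - <<'E'
from m import *
d=eyes.read_camera('wrist');W=cloud(d);save(d['color'],'w1.png')
A=(np.hypot(W[...,0]-.516,W[...,1]-.0415)<.05)&(W[...,2]>.112)&(W[...,2]<.135);P=W[A]
print(len(P),cv2.minAreaRect((P[:,:2]*1000).astype(np.float32)),np.median(P[:,2]))
E
```

```text
time: 2.58
position: [0.5161, 0.0432, 0.2008]
tool_rot: [-0.766, 3.046, 0.0]
force: [0.6, -0.9, -0.4]
width: 0.998
grip_force: 0.0
[0.5161 0.0432 0.2008] off [ 0.003  -0.0048  0.2794] ang [0.     0.0001 0.0013] 2.575 0.9978798071617556 [ 0.6 -0.9 -0.4]
860 ((516.890869140625, 40.23276901245117), (28.0101375579834, 61.635284423828125), 27.93393325805664) 0.12414325763619251
```

View pics/w1.png

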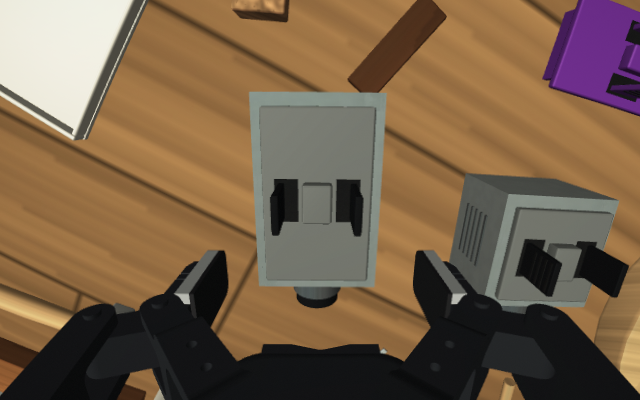

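Wrist view: the cover is centred between the jaws, with the tabs at (278,207) and (350,207) and clear of both fingers. Descending now.

```bash
python3 -m pendant '[{"offset":[0.003,-0.0075,0.08],"angular":[0,0,0.001]},{"offset":[0.003,-0.0075,0.16],"angular":[0,0,0.001]},{"offset":[0.003,-0.0075,0.23],"angular":[0,0,0.001]},{"offset":[0.003,-0.0075,0.278],"angular":[0,0,0.001]},{"offset":[0.003,-0.0075,0.278],"angular":[0,0,0.001]},{"offset":[0.003,-0.0075,0.278],"angular":[0,0,0.001]}]' 
python3 w.py .5164 .0408 .117 118
python3 -m pendant '[{"offset":[0,0,0],"angular":[0,0,0]},{"offset":[0,0,0],"angular":[0,0,0]},{"offset":[0,0,0],"angular":[0,0,0]},{"offset":[0,0,0],"angular":[0,0,0]},{"offset":[0,0,0],"angular":[0,0,0]},{"offset":[0,0,0],"angular":[0,0,0]},{"offset":[0,0,0],"angular":[0,0,0]},{"offset":[0,0,0],"angular":[0,0,0]}]' 1 40
python3 - <<'E'
from m import *
save(eyes.read_camera('wrist')['color'],'w2.png')
E
```

```text
time: 3.38
position: [0.5171, 0.0393, 0.1178]
tool_rot: [-0.758, 3.047, -0.001]
force: [0.1, 0.1, 0.7]
width: 0.998
grip_force: 0.0
[0.5171 0.0393 0.1178] off [-0.0001  0.0055  0.0026] ang [-0.0003  0.0005 -0.0004] 3.375 0.997717697052496 [0.1 0.1 0.7]
time: 4.38
position: [0.5176, 0.0392, 0.119]
tool_rot: [-0.757, 3.046, -0.001]
force: [-3.6, 0.7, 12.5]
width: 0.398
grip_force: 40.5
```

View pics/w2.png

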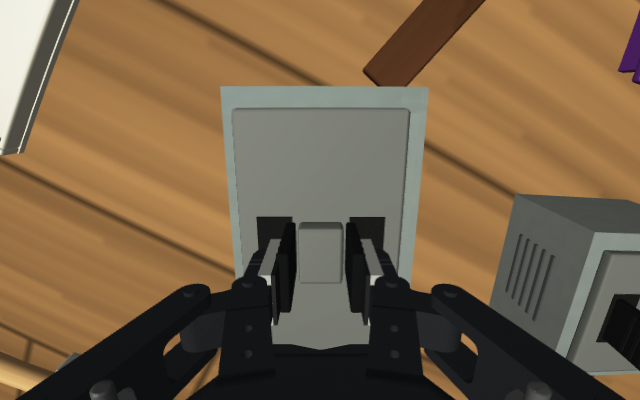

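Wrist view: the pads hold both tabs, at (285,260) and (360,260), against the middle block. The opening is about 35 mm, so both are fully in. I'll lift straight up.

```bash
python3 -m pendant '[{"offset":[0,0,-0.01],"angular":[0,0,0]},{"offset":[0,0,-0.03],"angular":[0,0,0]},{"offset":[0,0,-0.05],"angular":[0,0,0]},{"offset":[0,0,-0.08],"angular":[0,0,0]},{"offset":[0,0,-0.11],"angular":[0,0,0]},{"offset":[0,0,-0.16],"angular":[0,0,0]},{"offset":[0,0,-0.22],"angular":[0,0,0]},{"offset":[0,0,-0.28],"angular":[0,0,0]},{"offset":[0,0,-0.28],"angular":[0,0,0]},{"offset":[0,0,-0.28],"angular":[0,0,0]}]'
python3 w.py .4673 -.271 .2 85.2
python3 - <<'E'
from m import *
save(eyes.read_camera('scene')['color'],'s2.png')
E
```

```text
time: 5.68
position: [0.5163, 0.0391, 0.2006]
tool_rot: [0.757, -3.049, -0.0]
force: [-0.8, 0.3, -2.5]
width: 0.392
grip_force: 40.4
[0.5163 0.0391 0.2006] off [ 0.6281 -0.8371  0.0019] ang [ 0.     -0.      0.1817] 5.675 0.39214893827367653 [-0.8  0.3 -2.5]
```

View pics/s2.png

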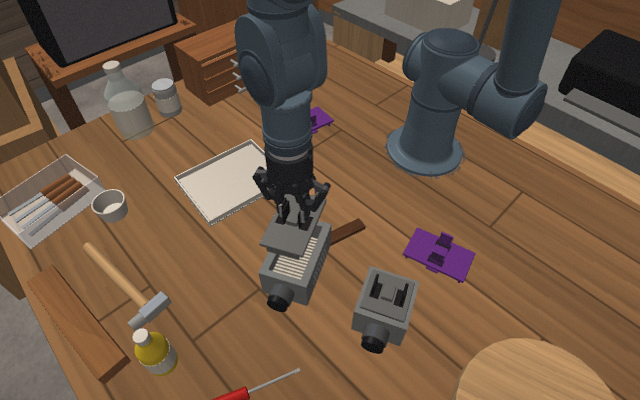

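Scene view: the cover is in the gripper at (295,232), level, and the open box shows its filter at (295,262). Moving to the tray.

```bash
python3 -m pendant '[{"offset":[0.04,-0.05,0],"angular":[0,0,0.01]},{"offset":[0.1,-0.13,0],"angular":[0,0,0.03]},{"offset":[0.18,-0.24,0],"angular":[0,0,0.05]},{"offset":[0.26,-0.35,0],"angular":[0,0,0.08]},{"offset":[0.34,-0.46,0],"angular":[0,0,0.11]},{"offset":[0.42,-0.57,0],"angular":[0,0,0.13]},{"offset":[0.5,-0.67,0],"angular":[0,0,0.15]},{"offset":[0.56,-0.75,0],"angular":[0,0,0.17]},{"offset":[0.6,-0.8,0],"angular":[0,0,0.18]},{"offset":[0.628,-0.837,0],"angular":[0,0,0.182]},{"offset":[0.628,-0.837,0],"angular":[0,0,0.182]},{"offset":[0.628,-0.837,0],"angular":[0,0,0.182]},{"offset":[0.628,-0.837,0],"angular":[0,0,0.182]}]'
python3 w.py .4673 -.271 .07 85.2
```

```text
time: 7.35
position: [0.4676, -0.2701, 0.2008]
tool_rot: [-0.131, -3.139, -0.001]
force: [0.9, 0.0, -2.3]
width: 0.396
grip_force: 40.4
[ 0.4676 -0.2701  0.2008] off [ 0.0008 -0.0033  0.436 ] ang [ 0.0001 -0.      0.0001] 7.35 0.3964774307603431 [ 0.9  0.  -2.3]
```

```bash
python3 -m pendant '[{"offset":[0,0,0.04],"angular":[0,0,0]},{"offset":[0,0,0.1],"angular":[0,0,0]},{"offset":[0,0,0.17],"angular":[0,0,0]},{"offset":[0,0,0.24],"angular":[0,0,0]},{"offset":[0,0,0.31],"angular":[0,0,0]},{"offset":[0,0,0.36],"angular":[0,0,0]},{"offset":[0,0,0.4],"angular":[0,0,0]},{"offset":[0,0,0.42],"angular":[0,0,0]},{"offset":[0,0,0.43],"angular":[0,0,0]},{"offset":[0,0,0.43],"angular":[0,0,0]},{"offset":[0,0,0.43],"angular":[0,0,0]}]'
python3 - <<'E'
from m import *
s=eyes.read_camera('scene');W=cloud(s);save(s['color'][100:260,150:350].repeat(3,0).repeat(3,1),'s3.png')
d=eyes.read_camera('wrist');V=cloud(d)
for w in (W,V):
  A=(np.hypot(w[...,0]-.467,w[...,1]+.271)<.08)&(w[...,2]>.012)&(w[...,2]<.055);print(A.sum(),np.percentile(w[A][:,2],[5,25,50,75,95]).round(4))
E
```

```text
time: 8.72
position: [0.4678, -0.2713, 0.0723]
tool_rot: [0.133, 3.138, -0.001]
force: [0.3, 0.4, -1.0]
width: 0.393
grip_force: 40.4
1150 [0.0378 0.0412 0.0423 0.0434 0.0453]
29898 [0.0407 0.0413 0.0418 0.0423 0.0534]
```

View pics/s3.png

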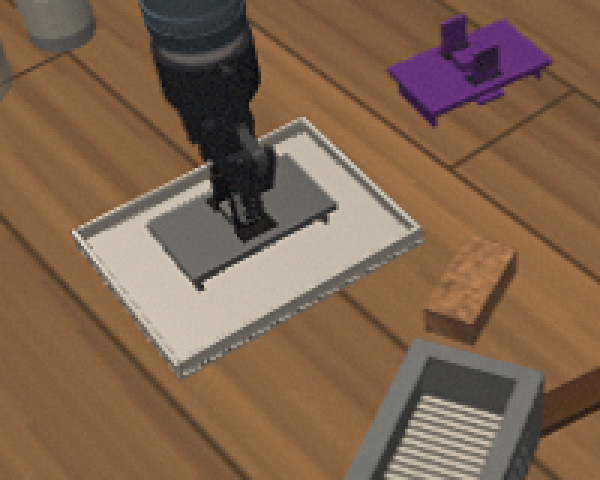

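The cover is level over the middle of the tray. Its top is at 0.042 and it stands at 0.033, so there are about 9 mm left to lower.

```bash
python3 -m pendant '[{"offset":[0,0,0.006],"angular":[0,0,0]},{"offset":[0,0,0.012],"angular":[0,0,0]},{"offset":[0,0,0.017],"angular":[0,0,0]},{"offset":[0,0,0.022],"angular":[0,0,0]},{"offset":[0,0,0.025],"angular":[0,0,0]},{"offset":[0,0,0.025],"angular":[0,0,0]},{"offset":[0,0,0.025],"angular":[0,0,0]}]'
```

```text
time: 9.7
position: [0.4675, -0.271, 0.0643]
tool_rot: [0.133, 3.139, 0.0]
force: [-0.1, 0.5, -0.5]
width: 0.393
grip_force: 40.7
```

```bash
python3 -m pendant '[{"offset":[0,0,0.002],"angular":[0,0,0]},{"offset":[0,0,0.004],"angular":[0,0,0]},{"offset":[0,0,0.005],"angular":[0,0,0]},{"offset":[0,0,0.005],"angular":[0,0,0]},{"offset":[0,0,0.005],"angular":[0,0,0]}]'
python3 - <<'E'
from m import *
d=eyes.read_camera('wrist');w=cloud(d)
A=(np.hypot(w[...,0]-.467,w[...,1]+.271)<.08)&(w[...,2]>.012)&(w[...,2]<.055);print(A.sum(),np.percentile(w[A][:,2],[5,25,50,75,95]).round(4))
B=np.hypot(w[...,0]-.467,w[...,1]+.271)<.12;B&=w[...,2]<.011;print(np.median(w[B][:,2]))
E
```

```text
time: 10.32
position: [0.4676, -0.271, 0.0641]
tool_rot: [0.133, 3.138, -0.001]
force: [-2.9, 2.8, 10.1]
width: 0.391
grip_force: 43.7
30478 [0.0326 0.0332 0.0337 0.0342 0.0457]
0.005486459597986187
```

Contact is made, with 10 N upward and the top at 0.033. I'll release in stages, because the pads rise as they open.

```bash
python3 -m pendant '[{"offset":[0,0,0.001],"angular":[0,0,0]},{"offset":[0,0,0.002],"angular":[0,0,0]},{"offset":[0,0,0.002],"angular":[0,0,0]}]' 0.05 20
python3 -m pendant '[{"offset":[0,0,0.001],"angular":[0,0,0]},{"offset":[0,0,0.003],"angular":[0,0,0]},{"offset":[0,0,0.003],"angular":[0,0,0]}]' -0.1 20
python3 - <<'E'
from m import *
d=eyes.read_camera('wrist');w=cloud(d)
A=(np.hypot(w[...,0]-.467,w[...,1]+.271)<.08)&(w[...,2]>.012)&(w[...,2]<.055);print(A.sum(),np.percentile(w[A][:,2],[5,25,50,75,95]).round(4))
E
```

```text
time: 10.75
position: [0.4677, -0.2714, 0.0627]
tool_rot: [0.133, 3.138, -0.001]
force: [-1.5, 0.9, 5.3]
width: 0.471
grip_force: 5.9
time: 11.12
position: [0.4676, -0.2713, 0.0617]
tool_rot: [0.133, 3.138, -0.001]
force: [-1.6, 1.0, 4.9]
width: 0.545
grip_force: 4.9
33093 [0.0326 0.0332 0.0337 0.0343 0.0457]
```

Still standing on the floor, with the tabs following the pads. I'll continue the same way.

```bash
python3 -m pendant '[{"offset":[0,0,0.001],"angular":[0,0,0]},{"offset":[0,0,0.003],"angular":[0,0,0]},{"offset":[0,0,0.003],"angular":[0,0,0]}]' -0.25
python3 -m pendant '[{"offset":[0,0,0.001],"angular":[0,0,0]},{"offset":[0,0,0.003],"angular":[0,0,0]},{"offset":[0,0,0.003],"angular":[0,0,0]}]' -0.4
python3 -m pendant '[{"offset":[0,0,0.002],"angular":[0,0,0]},{"offset":[0,0,0.002],"angular":[0,0,0]},{"offset":[0,0,0.002],"angular":[0,0,0]},{"offset":[0,0,0.002],"angular":[0,0,0]},{"offset":[0,0,0.002],"angular":[0,0,0]},{"offset":[0,0,0.002],"angular":[0,0,0]}]' -1
```

```text
time: 11.55
position: [0.4674, -0.271, 0.0604]
tool_rot: [-0.133, -3.139, -0.0]
force: [-1.1, -0.5, 3.8]
width: 0.621
grip_force: 4.0
time: 11.92
position: [0.4673, -0.2707, 0.0592]
tool_rot: [-0.133, -3.138, -0.001]
force: [-0.3, 0.6, -2.4]
width: 0.7
grip_force: 3.0
time: 12.68
position: [0.4674, -0.271, 0.0589]
tool_rot: [0.133, 3.139, 0.0]
force: [-0.4, -0.5, -0.2]
width: 1.005
grip_force: 0.0
```

```bash
python3 -m pendant '[{"offset":[0,0,-0.03],"angular":[0,0,0]},{"offset":[0,0,-0.08],"angular":[0,0,0]},{"offset":[0,0,-0.16],"angular":[0,0,0]},{"offset":[0,0,-0.26],"angular":[0,0,0]},{"offset":[0,0,-0.38],"angular":[0,0,0]},{"offset":[0,0,-0.5],"angular":[0,0,0]},{"offset":[0,0,-0.5],"angular":[0,0,0]},{"offset":[0,0,-0.5],"angular":[0,0,0]}]'
python3 - <<'E'
from m import *
d=eyes.read_camera('wrist');w=cloud(d)
A=(np.hypot(w[...,0]-.467,w[...,1]+.271)<.1)&(w[...,2]>.023)&(w[...,2]<.045);P=w[A];print(len(P),np.percentile(P[:,2],[5,50,95]).round(4),cv2.minAreaRect((P[:,:2]*1000).astype(np.float32)))
save(eyes.read_camera('scene')['color'],'s4.png')
E
```

```text
time: 13.68
position: [0.4675, -0.271, 0.2093]
tool_rot: [0.133, 3.138, -0.001]
force: [0.6, 0.5, -0.7]
width: 1.002
grip_force: 0.0
11239 [0.0324 0.0336 0.035 ] ((467.49072265625, -270.732421875), (84.64756774902344, 139.29420471191406), 85.12300872802734)
```

View pics/s4.png

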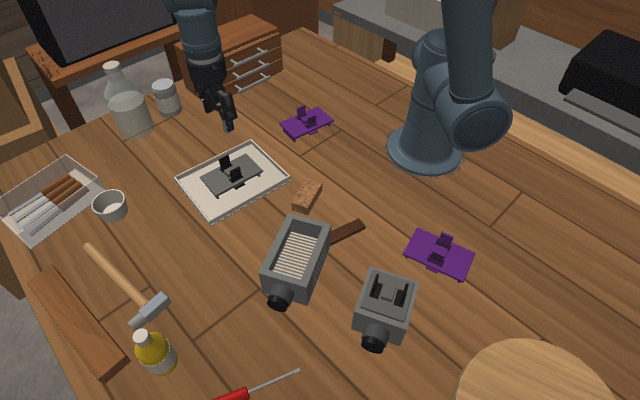

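The cover lies flat and tabs up in the tray at (232,175), the square box at (385,305) is untouched, and the gripper is clear.

```bash
python3 -c "
from cell import ctrl
print(ctrl.hand_in())"
```

```text
the job is handed in; nothing more can be done
None
```

The oblong box's cover is unclipped and stands flat, right way up, in the white tray; the square box's cover was not touched, and I handed the job in at about 14 s of the 43 s limit (no verdict was shown).

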